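# Pack the exhibit case: flap down, lid shut

### The arm

A 6-joint arm with a two-finger parallel gripper is mounted at the origin on the work surface. World frame = base frame: x ahead of the robot, y to its left, z up, the work surface at z = 0. Lengths are in m, angles in rad, forces in N, time in s.
With the tool pointing down it reaches from about 0.3 to 0.775 m from the base axis. Payload 14.6 kg.
Tool frame: the origin (TCP) lies between the finger pads; the fingertips stand 14 mm ahead of it and the grasp point (between the pads) lies 5 mm behind it; z points along the fingers, y is the line along which they close (so a half turn about z gives the same grasp; the last joint's range is limited). The gripper opens to 94 mm and grips with 3 to 60 N. Pads are 16 mm wide; open, the fingers measure 119 mm over their backs; the gripper's body (75 mm by 177 mm) begins 78 mm behind the grasp point.
Start: joints at [-1.347, 0.3, 1.521, -0, 1.321, -0.067], TCP at [0.158, -0.527, 0.219] pointing down, gripper open.
Joint ranges: [-3.03, 3.03], [-0.79, 2.21], [0.23, 2.52], [-1.04, 4.18], [0, 3.07], [-2.55, 2.55]. Speed limits (rad/s): [2.22, 2.22, 2.57, 3.14, 3.14, 3.14].

### API

Orientations are given as [roll, pitch, yaw] about the fixed x, y, z axes, in that order (R = Rz(yaw) Ry(pitch) Rx(roll)).
In Python, from station import ctrl gives the robot as it stands. The module is installed in compiled form; this text tells all that it offers.
- The arm moves only by the tool move_arm, never from a script. Its argument "targets" is a list of rows, each a list of 7 numbers: the opening, from -1 (shut) to 1 (fully open), then the shift along the tool's x, y, z in units of 50 mm (1.0 is 50 mm), then the turn, a rotation vector about the tool's x, y, z in rad. A call has 1 to 12 rows; each row is the pose to reach, as a shift and turn from the pose commanded when the call began, along the tool's axes at that moment; what a row does not reach only later rows make up. A row lasts 1/10 s, in which the tool goes at most 50 mm and 8.59 degrees, less where a joint would pass 70% of its speed; a pose out of reach is approached as far as the arm can. A call with a gripper value outside its range is refused whole. The fingers move at their own pace and stop on an object; "grip_force" is the grip in N (left out, the last holds). Time passes only in rows, so rows that repeat a pose let the fingers close. It gives the time, the measured TCP pose, the force, the opening and the grip force at its end, in the units of the state.
- ctrl.get_obs(): the state, without advancing time (a new reading comes with each control period).
- ctrl.camera(name): name is "scene" or "top"; returns (picture, depth): 420x560x3 uint8, red, green, blue; 420x560 float32, m along the optical axis (not along the pixel's ray), 0 where there is no reading.
- ctrl.camera_params(name): a dict with "intrinsics" (3x3 intrinsics, pixels), "k1" (the pictures are not rectified: a ray, as slopes to the right and down, at radius r is drawn at 1 + k1 r^2 times it, then the intrinsics apply), "rvec" (rotation vector, rad) and "tvec" (3), from world to camera coordinates, as OpenCV has them. Camera axes: x right, y down, z forward; pixel columns grow to the right and rows downward; lengths in m; the calibration is good to about 2 mm. A picture is of the moment at which its call begins. camera_params takes no time and is no camera call.
- ctrl.hand_in(): hands the job in; it is judged then, once.
Trained networks look in the newest picture that a camera, given by its name, has taken for a name from the list of things; names that differ only in an ending like _2 or _b are one class to them, and where a whole thing is asked for, a point or a joint stands for the part that bears it (a point fixed in the world has none). Each returns a list of dicts, best first, with "score" (0 to 1); they miss things now and then, are a little off and sometimes report something else, mostly with a low value. They report only what shows in the picture. A call takes as long as a camera call. They do not tell look-alikes from the thing itself.
- ctrl.cut_out(camera, target): "region" (420x560 bool, what is visible of it) and "point" ([column, row] in pixels, amid what is visible of it).
- ctrl.tip_of(camera, target): "point" ([column, row] in pixels: a listed point, or the origin of a listed thing).
The state is a dict: "time_s": time; "qpos": joint angles; "joint_vel": joint speeds; "tau": joint torques, N m; "ee_pos": TCP position; "eef_rot": TCP orientation; "force": force on the tool from outside, world axes, zero at the start; "moment": the same for the moment, N m; "grip_width": finger opening in m; "grip_force": force on a finger pad.
Only numpy, scipy, OpenCV 4.12 (cv2) and the standard library are available. Lean on these libraries where they do the work, as an engineer would, in place of code of your own. Each camera call takes 0.05 s, during which the arm holds its last target. There are 200 camera calls.

### The job

Close up the exhibit case so it can be carried: with the fingertips push the upright inner flap down until it lies flat over the model, and only then swing the open lid over and press it fully shut. Only push on the outer faces of the flap and the lid (the faces that end up on top), never pinch them, and leave the models and everything else on the table where they are.

Things in the scene. Friction and masses are not known exactly. Their poses are not given: they have to be found in the camera images.
- case: open grey plastic exhibit case with aluminium corners, fixed to the table, 190 mm (its x) by 220 mm (its y) by 80 mm high, walls 8 mm. Origin: centre of its underside on the table; at yaw 0 its axes are the world's. The lid hinge runs along x on its right (-y) rim; the flap hinge runs along x just inside its left (+y) wall. A small carrying handle sticks out 23 mm from the left wall, 25 to 35 mm above the table
- lid (a joint): lid angle in rad: 0 fully shut on the rim, 1.57 upright, up to 1.95 leaning back to the case's -y side. Its hinge is stiff (0.45 N m of friction): it stays where it is left and has to be pushed all the way (about 2 to 5 N near its free edge)
- lid_hinge (a point): middle of the lid's hinge line: at (0, -110, 80) mm in the case's frame; axes as the case's
- lid_edge (a point): middle of the lid's free edge on its outer face, 220 mm from the hinge line. The lid is a flat grey panel with aluminium edging, 190 mm wide along the hinge, 220 mm long and 10 mm thick, all on the upper side of the hinge line when shut (its top then lies 90 mm above the table). Its inner face, all over, is a dark rubber lining, which must not be pushed or pinched
- flap (a joint): flap angle in rad: 0 folded down flat and level inside the case, 1.57 upright, up to 1.75 leaning out to +y. Stiff hinge (0.08 N m): it stays where it is left and is pushed with about 1 to 2 N. It folds towards the case's -y side
- flap_hinge (a point): middle of the flap's hinge line: at (0, 98, 64) mm in the case's frame; axes as the case's
- flap_edge (a point): middle of the flap's free edge on its outer face, 95 mm from the hinge line. The flap is a flat white panel, 150 mm wide along its hinge, 95 mm long and 6 mm thick (3 mm either side of the hinge line); folded flat its top lies 67 mm above the table, 13 mm below the case's rim. The pale inner face, which ends up underneath, must not be pushed or pinched
- satellite: loose model satellite lying inside the case on its floor, brass box about 50 mm with two flat wings along the case's x (110 mm over all), 46 mm high, under where the flap folds to; to be left where it is. Origin under its centre
- rover: loose model rover inside the case on its floor, 74 x 54 x 54 mm high, in the half near the lid hinge; to be left where it is. Origin under its centre
- rocket: loose white model rocket standing on four fins, 220 mm high, 90 mm across the fins, behind the case's far left corner; to be left where it is. Origin under its centre
- planet: loose blue planet ball on a square wooden foot, 90 mm wide, 130 mm high, beyond the case; to be left where it is. Origin under its centre
- lander: loose four-legged model lander, 82 mm across, 60 mm high, standing on the table to the right of the case, on the side where the lid leans out; to be left where it is. Origin under its centre
- screwdriver: loose screwdriver lying on the table to the left of the case, about 200 mm long and 26 mm high; to be left where it is. Origin on its underside, axis x along its length
- glue_jar: loose closed jar, 52 mm across, 70 mm high, standing left of the case; to be left where it is. Origin under its centre
Things that resemble listed ones, but are neither listed nor needed, are in the scene too. Several things look just like the planet: the one meant starts nearest to the robot's base. Leave any purple look-alike of the rover alone.

How it is judged:
By the outcome, as a careful person would: the job done as asked, in the order asked, and still so for the second after the job is handed in, with the robot touching nothing.
It also fails if it takes over 61 s, if anything falls off the work surface, if the arm or the gripper's body presses on something with over 40 N, if the wrist force passes 120 N, or if a joint passes its speed limit or range.

## Working session

There is one attempt and no reset: what is moved stays moved. The work goes in short steps, Python scripts to look and compute and a tool call to move; the robot and the scene stay as the last step left them, time stands still between calls to the robot, and variables do not carry over. Pictures are saved under pics/ and viewed, at most 10 in all, crops included, and the job is handed in when it is done.

Besides the shell and the picture viewer there is one more tool, called as name(argument=value, ...), one argument or row to a line, values as JSON. move_arm: Moves the arm, as the interface text tells. Its arguments: {"type":"object","properties":{"targets":{"type":"array"},"grip_force":{"type":"number"}},"required":["targets"]}

```bash
mkdir -p pics; cat > h.py <<'E'
import numpy as np, cv2
from station import ctrl
from scipy.spatial.transform import Rotation as R
def cloud(name,depth):
    p=ctrl.camera_params(name);K=np.array(p['intrinsics']);Rm=cv2.Rodrigues(np.array(p['rvec'],float))[0];t=np.array(p['tvec'],float).ravel()
    v,u=np.mgrid[0:420,0:560]
    d=np.array([p['k1'],0,0,0,0],float)
    n=cv2.undistortPoints(np.stack([u,v],-1).reshape(-1,1,2).astype(float),K,d).reshape(420,560,2)
    c=np.dstack([n*depth[...,None],depth])
    w=(c-t)@Rm
    w[depth==0]=np.nan
    return w
E
python3 - <<'E'
from h import *
a={}
for n in('scene','top'):
    im,d=ctrl.camera(n);a[n]=d;w=cloud(n,d);np.save(n+'.npy',w);np.save(n+'_im.npy',im)
    cv2.imwrite(f'pics/{n}0.png',im[...,::-1])
    for t in('case','lid','flap','lid_hinge','lid_edge','flap_hinge','flap_edge','satellite','rover','lander','rocket','planet','screwdriver','glue_jar'):
        for r in ctrl.tip_of(n,t)[:3]:
            u,v=np.round(r['point']).astype(int)
            print(n,t,round(r['score'],2),u,v,np.round(w[min(max(v,0),419),min(max(u,0),559)],3))
print(ctrl.get_obs())
E
```

```text
scene case 0.95 270 205 [0.574 0.058 0.116]Traceback (most recent call last):
  File "<stdin>", line 7, in <module>
ValueError: it knows: case, flap_edge, flap_hinge, glue_jar, lander, lid_edge, lid_hinge, planet, rocket, rover, satellite, screwdriver
```

```bash
python3 - <<'E'
from h import *
for n in('scene','top'):
    im,d=ctrl.camera(n);w=cloud(n,d);np.save(n+'.npy',w);np.save(n+'_im.npy',im)
    cv2.imwrite(f'pics/{n}0.png',im[...,::-1])
    for t in('case','lid_hinge','lid_edge','flap_hinge','flap_edge','satellite','rover','lander','rocket','planet','screwdriver','glue_jar'):
        for r in ctrl.tip_of(n,t)[:3]:
            u,v=np.round(r['point']).astype(int)
            print(n,t,round(r['score'],2),u,v,np.round(w[min(max(v,0),419),min(max(u,0),559)],3))
print(ctrl.get_obs())
E
```

```text
scene case 0.81 269 201 [0.575 0.055 0.129]
scene lid_hinge 0.98 254 155 [ 0.469 -0.113  0.079]
scene lid_hinge 0.35 246 83 [ 0.216 -0.43  -0.002]
scene lid_edge 0.68 247 81 [ 0.212 -0.429  0.004]
scene flap_hinge 0.83 286 213 [0.545 0.08  0.079]
scene flap_hinge 0.59 342 259 [0.506 0.232 0.003]
scene flap_edge 0.61 278 188 [0.55  0.059 0.157]
scene rover 0.93 265 191 [0.578 0.046 0.16 ]
scene rocket 0.65 210 286 [0.788 0.08  0.033]
scene planet 0.82 194 238 [ 0.725 -0.057  0.018]
scene planet 0.66 138 206 [ 0.768 -0.236  0.023]
scene screwdriver 0.82 343 258 [0.505 0.234 0.008]
scene glue_jar 0.59 266 274 [0.681 0.152 0.045]
scene glue_jar 0.39 280 187 [0.544 0.06  0.157]
top case 0.79 298 230 [ 0.512 -0.016  0.01 ]
top case 0.29 347 247 [ 0.473 -0.118  0.084]
top lid_hinge 0.65 348 247 [ 0.473 -0.118  0.099]
top lid_edge 0.95 372 252 [ 0.462 -0.13   0.301]
top flap_hinge 0.95 255 211 [0.548 0.081 0.072]
top flap_hinge 0.34 309 236 [ 0.497 -0.039  0.039]
top flap_edge 0.81 266 215 [0.545 0.058 0.009]
top satellite 0.87 278 224 [0.522 0.03  0.056]
top satellite 0.6 324 142 [ 0.694 -0
[... 309 characters left out ...]
0.73 239 161 [0.658 0.119 0.073]
{'time_s': 1.4, 'qpos': array([-1.34657839e+00,  2.99897088e-01,  1.52097471e+00, -2.85496795e-05,
        1.32068411e+00, -6.65794640e-02]), 'joint_vel': array([-0.00096026,  0.00036398,  0.00067896, -0.00164457,  0.00188655,
       -0.00143377]), 'tau': array([-9.89706095e-04, -5.31663501e+01, -3.52918625e+01,  7.08140060e-02,
        2.13426654e-02, -7.02590523e-05]), 'ee_pos': array([ 0.15769606, -0.52691229,  0.21945789]), 'eef_rot': array([3.14155782e+00, 3.00456000e-05, 2.90804469e-01]), 'force': array([-0.31026737,  0.28074112,  0.13865803]), 'moment': array([-0.01977707, -0.01986093, -0.00276548]), 'grip_force': 0.0, 'grip_width': 0.0939668262917045}
```

View pics/scene0.png

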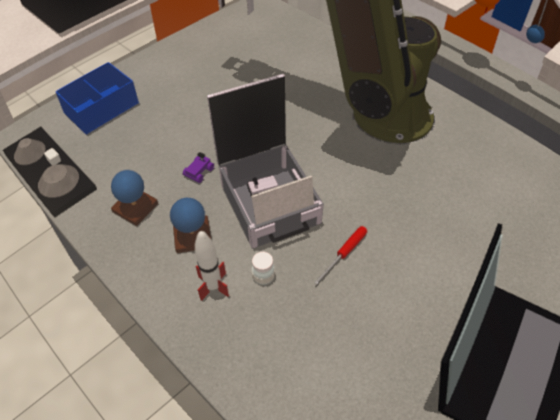

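View pics/top0.png

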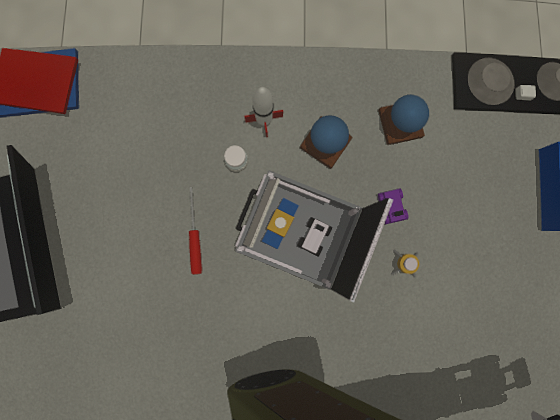

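The scene shows the grey case at about (270,200) scene / (298,230) top. Its lid is open with the dark lining facing +y, and the white flap is upright near (285,195). Lander, planets and purple rover (390,207 top) are clear of the lid's path. Possible mix-ups:
- **Flap:** (283,200) scene, against the open laptop at (475,330) scene.
- **Lid:** (248,120) scene, against the laptop screen.
- **Planets:** (324,142) and (398,123) in top. Neither is used.

Next I fit the case geometry and check it in a crop.

```bash
python3 - <<'E'
from h import *
t=np.load('top.npy');s=np.load('scene.npy')
c0=np.array([.51,-.017])
m=(np.abs(t[...,2]-.08)<.012)&(np.linalg.norm(t[...,:2]-c0,axis=-1)<.17)
P=t[m]
# refine centre/yaw by scoring the rim footprint
def loc(W,x,y,a):
    d=W-np.array([x,y,0]);return np.stack([d[...,0]*np.cos(a)+d[...,1]*np.sin(a),-d[...,0]*np.sin(a)+d[...,1]*np.cos(a),d[...,2]],-1)
best=max(((np.sum(((np.abs(q[:,0])<.095)&(np.abs(q[:,0])>.087)&(np.abs(q[:,1])<.1))|((q[:,1]<.11)&(q[:,1]>.102)&(np.abs(q[:,0])<.09))),x,y,a) for x in np.arange(.495,.53,.002) for y in np.arange(-.032,.0,.002) for a in np.arange(-.45,-.3,.01) for q in[loc(P,x,y,a)]))
print(best,len(P)); _,x,y,a=best
np.save('pose.npy',[x,y,a])
for n,W in(('top',t),('scene',s)):
    q=loc(W,x,y,a)
    L=q[(np.abs(q[...,0])<.08)&(q[...,1]<-.1)&(q[...,1]>-.26)&(q[...,2]>.12)&(q[...,2]<.31)]
    F=q[(np.abs(q[...,0])<.07)&(q[...,1]<.14)&(q[...,1]>.05)&(q[...,2]>.09)&(q[...,2]<.17)]
    for nm,A in(('lid',L),('flap',F)):
        if len(A)>20:
            k=np.polyfit(A[:,2],A[:,1],1);print(n,nm,len(A),'y=',np.round(k,3),'angle',np.pi/2+np.arctan(-k[0]),'zmax',A[:,2].max(),'x',A[:,0].min(),A[:,0].max(), 'at edge y',np.polyval(k,.297 if nm=='lid' else .155),'resid',np.std(A[:,1]-np.polyval(k,A[:,2])))
im=np.load('scene_im.npy')[60:260,160:360]
cv2.imwrite('pics/crop.png',cv2.resize(im[...,::-1],None,fx=3,fy=3))
E
```

```text
(np.int64(988), np.float64(0.511), np.float64(-0.011999999999999983), np.float64(-0.35999999999999993)) 1895
top lid 2007 y= [-0.054 -0.105] angle 1.6251752577147895 zmax 0.3056058888920592 x -0.07990749657463901 0.07986138130040035 at edge y -0.12154843002096632 resid 0.002535319608586228
top flap 549 y= [-0.257  0.118] angle 1.8226365271993186 zmax 0.16526042743344244 x -0.06990375577321778 0.06999946935535704 at edge y 0.07812182232444634 resid 0.001571066866549595
scene lid 3768 y= [-0.029 -0.109] angle 1.5996619772481973 zmax 0.30358728787353395 x -0.07996594826255488 0.07996365330223477 at edge y -0.11804684280277425 resid 0.0023265485516188195
scene flap 1393 y= [-0.222  0.114] angle 1.7891853606672141 zmax 0.16078214334223104 x -0.0694003113040087 0.06995050033547355 at edge y 0.07964273132321462 resid 0.0019146188101677752
```

View pics/crop.png

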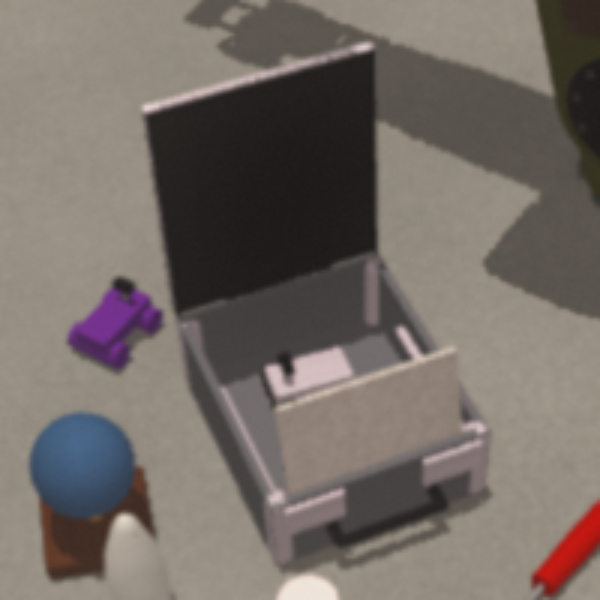

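The crop shows the flap's outer face towards the handle side, leaning about 14° inward (θ≈1.33). The lid is about upright (θ≈1.6) with its lining facing the flap. I raise the arm first, then cross over.

move_arm(
  targets=[
    [-1,0,0,-0.95,0,0,0],
    [-1,0,0,-1.9,0,0,0],
    [-1,0,0,-2.85,0,0,0],
    [-1,0,0,-3.8,0,0,0],
    [-1,0,0,-4.6,0,0,0],
    [-1,0.7,-0.6,-4.6,0,0,-0.13],
    [-1,1.4,-1.2,-4.6,0,0,-0.26],
    [-1,2.1,-1.8,-4.6,0,0,-0.4],
    [-1,2.8,-2.4,-4.6,0,0,-0.53],
    [-1,3.5,-3.0,-4.6,0,0,-0.66],
    [-1,4.2,-3.6,-4.6,0,0,-0.79],
    [-1,4.9,-4.2,-4.6,0,0,-0.92],
  ],
  grip_force=20,
)

```text
time_s: 2.6
ee_pos: [0.3327, -0.2537, 0.4496]
eef_rot: [3.141, 0.0, 1.216]
force: [1.2, -0.4, 0.3]
grip_width: 0.0023
grip_force: 0.0
```

move_arm(
  targets=[
    [-1,0.9,0.18,0,0,0,0],
    [-1,1.8,0.36,0,0,0,0],
    [-1,2.7,0.54,0,0,0,0],
    [-1,3.6,0.7,0,0,0,0],
    [-1,4.5,0.9,0,0,0,0],
    [-1,5.4,1.1,0,0,0,0],
    [-1,6.3,1.25,0,0,0,0],
    [-1,7.2,1.4,0,0,0,0],
    [-1,8.1,1.6,0,0,0,0],
    [-1,8.2,1.6,0.9,0,0,0],
    [-1,8.2,1.6,1.8,0,0,0],
    [-1,8.2,1.6,2.5,0,0,0],
  ],
)

```text
time_s: 3.8
ee_pos: [0.551, 0.1005, 0.3215]
eef_rot: [-3.14, 0.001, 1.212]
force: [1.0, 0.2, -0.1]
grip_width: 0.0003
grip_force: 0.0
```

```bash
python3 - <<'E'
from h import *
o=ctrl.get_obs();x,y,a=np.load('pose.npy');p=o['ee_pos'];d=p[:2]-[x,y]
print(p,'case frame',d@[np.cos(a),np.sin(a)],d@[-np.sin(a),np.cos(a)],o['eef_rot'],o['qpos'],o['force'])
im,dd=ctrl.camera('scene');cv2.imwrite('pics/s1.png',cv2.resize(im[60:310,130:430,::-1],None,fx=2,fy=2))
E
```

```text
[0.55102106 0.10050636 0.32152813] case frame -0.0021775054165614005 0.11939273074028575 [-3.13967795e+00  1.02516996e-03  1.21167941e+00] [ 1.15043579e-01  2.69914827e-01  1.32544501e+00 -3.78414520e-05
  1.54840436e+00  4.74162370e-01] [ 1.04465002  0.22467097 -0.14800492]
```

View pics/s1.png

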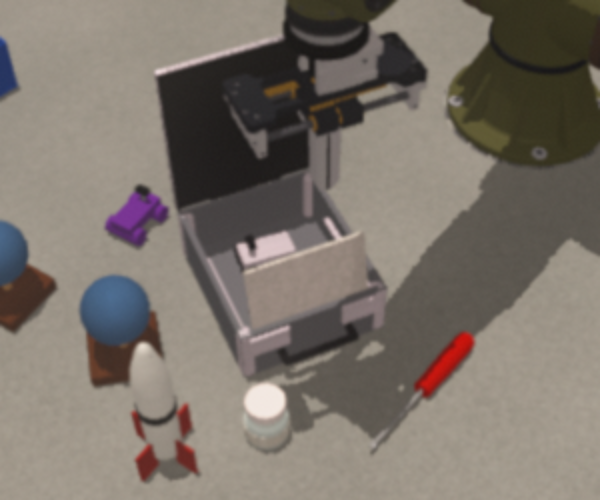

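move_arm(
  targets=[
    [-1,0,0,0.8,0,0,0],
    [-1,0,0,1.6,0,0,0],
    [-1,0,0,2.4,0,0,0],
    [-1,0,0,3.0,0,0,0],
    [-1,0,0,3.3,0,0,0],
    [-1,-0.2,0,3.3,0,0,0],
    [-1,-0.4,0,3.3,0,0,0],
    [-1,-0.6,0,3.3,0,0,0],
    [-1,-0.78,0,3.37,0,0,0],
    [-1,-0.95,0,3.42,0,0,0],
    [-1,-1.08,0,3.5,0,0,0],
    [-1,-1.22,0,3.58,0,0,0],
  ],
)

```text
time_s: 5.05
ee_pos: [0.5299, 0.0424, 0.1453]
eef_rot: [3.141, -0.0, 1.211]
force: [0.5, 0.4, 1.1]
grip_width: 0.0005
grip_force: 0.4
```

move_arm(
  targets=[
    [-1,-0.12,0,0.1,0,0,0],
    [-1,-0.23,0,0.21,0,0,0],
    [-1,-0.33,0,0.34,0,0,0],
    [-1,-0.42,0,0.47,0,0,0],
    [-1,-0.49,0,0.61,0,0,0],
    [-1,-0.56,0,0.76,0,0,0],
    [-1,-0.6,0,0.91,0,0,0],
    [-1,-0.62,0,1.03,0,0,0],
    [-1,-0.64,0,1.13,0,0,0],
    [-1,-0.65,0,1.21,0,0,0],
    [-1,-0.65,0,1.25,0,0,0],
    [-1,-0.65,0,1.25,0,0,0],
  ],
)

```text
time_s: 6.25
ee_pos: [0.5185, 0.0126, 0.0827]
eef_rot: [-3.141, 0.0, 1.211]
force: [-0.2, -0.3, 0.0]
grip_width: 0.0003
grip_force: 0.0
```

move_arm(
  targets=[
    [-1,0,0,0.03,0,0,0],
    [-1,0,0,0.06,0,0,0],
    [-1,0,0,0.09,0,0,0],
    [-1,0,0,0.09,0,0,0],
  ],
)

```text
time_s: 6.65
ee_pos: [0.519, 0.0126, 0.0807]
eef_rot: [3.14, -0.0, 1.211]
force: [-12.4, 0.9, 27.2]
grip_width: 0.0001
grip_force: 13.6
```

move_arm(
  targets=[
    [-1,0,0,-0.5,0,0,0],
    [-1,0,0,-1.4,0,0,0],
    [-1,0,0,-2.3,0,0,0],
    [-1,0,0,-3.2,0,0,0],
    [-1,0,0,-4.1,0,0,0],
    [-1,0,0,-5.0,0,0,0],
    [-1,0,0,-5.9,0,0,0],
    [-1,0,0,-6.8,0,0,0],
    [-1,0,0,-7.4,0,0,0],
  ],
)

```text
time_s: 7.55
ee_pos: [0.5183, 0.0126, 0.4519]
eef_rot: [3.138, -0.001, 1.211]
force: [-0.6, 0.9, -0.1]
grip_width: 0.0006
grip_force: 0.0
```

```bash
cat >> h.py <<'E'
PX,PY,PA=.511,-.012,-.36
def loc(W):
    d=W-np.array([PX,PY,0]);c,s=np.cos(PA),np.sin(PA)
    return np.stack([d[...,0]*c+d[...,1]*s,-d[...,0]*s+d[...,1]*c,d[...,2]],-1)
E
python3 - <<'E'
from h import *
o=ctrl.get_obs();print(o['ee_pos'],loc(o['ee_pos']),o['qpos'],o['force'])
for n in('scene','top'):
    im,d=ctrl.camera(n);q=loc(cloud(n,d))
    F=q[(np.abs(q[...,0])<.06)&(q[...,1]<.09)&(q[...,1]>.015)&(q[...,2]>.03)&(q[...,2]<.1)]
    L=q[(np.abs(q[...,0])<.08)&(q[...,1]<-.1)&(q[...,1]>-.26)&(q[...,2]>.12)&(q[...,2]<.31)]
    print(n,len(F),np.polyfit(F[:,1],F[:,2],1) if len(F)>9 else'',np.median(F[:,2]),len(L),np.polyfit(L[:,2],L[:,1],1))
    if n=='scene':cv2.imwrite('pics/s2.png',cv2.resize(im[60:310,130:430,::-1],None,fx=2,fy=2))
E
```

```text
[0.51827552 0.01264061 0.45188227] [-0.00187112  0.02562404  0.45188227] [-4.63053549e-02  1.71120374e-01  1.15367168e+00  6.99094367e-05
  1.81324802e+00  3.13593766e-01] [-0.57899492  0.92609765 -0.11346452]
scene 1172 [0.00351779 0.06650402] 0.06666985707361361 3754 [-0.02821582 -0.10966635]
top 32 [-0.32579174  0.09295503] 0.0680186959975029 678 [-0.11940377 -0.08747943]
```

View pics/s2.png

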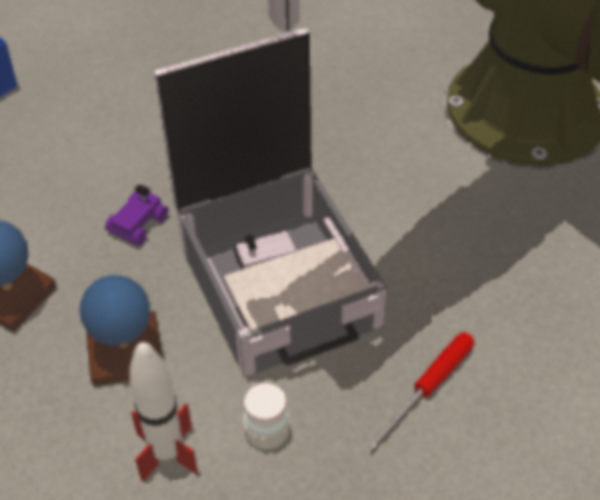

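The flap is flat at 66.5 mm with the models untouched, so next I go over and behind the lid.

move_arm(
  targets=[
    [-1,-0.8,0,0,0,0,0],
    [-1,-1.7,0,0,0,0,0],
    [-1,-2.6,0,0,0,0,0],
    [-1,-3.5,0,0,0,0,0],
    [-1,-4.3,0,0,0,0.09,0],
    [-1,-4.3,0,0,0,0.18,0],
    [-1,-4.3,0,0.6,0,0.27,0],
    [-1,-4.3,0,1.4,0,0.35,0],
    [-1,-4.3,0,2.2,0,0.35,0],
    [-1,-4.3,0,3.0,0,0.35,0],
    [-1,-4.3,0,3.4,0,0.35,0],
    [-1,-4.3,0,3.4,0,0.35,0],
  ],
)

```text
time_s: 8.85
ee_pos: [0.4418, -0.188, 0.2754]
eef_rot: [-3.136, -0.351, 1.208]
force: [0.7, 1.3, 0.9]
grip_width: 0.0006
grip_force: 0.0
```

```bash
python3 - <<'E'
from h import *
o=ctrl.get_obs();c=loc(o['ee_pos'])
print(o['ee_pos'],c,o['eef_rot'],R.from_euler('xyz',o['eef_rot']).as_matrix()[:,2],o['qpos'],o['force'])
im,d=ctrl.camera('scene');cv2.imwrite('pics/s3.png',cv2.resize(im[20:270,130:430,::-1],None,fx=2,fy=2))
# waypoints in (case y,z) relative to here, in tilted tool axes
R0=R.from_euler('xyz',o['eef_rot']).as_matrix();ca,sa=np.cos(PA),np.sin(PA)
C=np.array([[ca,-sa,0],[sa,ca,0],[0,0,1]])
for i,th in enumerate(np.r_[1.62,np.arange(1.55,-.01,-.1),0]):
    tau=.35*np.clip((th-.6)/.6,0,1);r=.19
    p=np.array([0,-.11+r*np.cos(th)-.01*np.sin(th),.08+r*np.sin(th)+.01*np.cos(th)])
    z=np.array([0,np.sin(tau),-np.cos(tau)]);x=np.array([0,np.cos(tau),np.sin(tau)])
    t=p-.014*z-.008*x
    print(round(th,2),round(tau,2),np.round(R0.T@C@(t-c)/.05,2))
E
```

```text
[ 0.44182965 -0.18797387  0.27536703] [-0.00274525 -0.18906032  0.27536703] [-3.13583964 -0.35146924  1.20848109] [ 0.11664428  0.32396042 -0.93885236] [-0.65641637  0.1420837   1.61903144  0.33495694  1.49652556 -0.33979213] [0.74136517 1.33487794 0.88525848]
1.62 0.35 [0.92 0.05 0.25]
1.55 0.35 [1.18 0.05 0.32]
1.45 0.35 [1.53 0.05 0.46]
1.35 0.35 [1.87 0.05 0.63]
1.25 0.35 [2.19 0.05 0.83]
1.15 0.32 [2.5  0.05 1.07]
1.05 0.26 [2.79 0.06 1.32]
0.95 0.2 [3.05 0.06 1.61]
0.85 0.15 [3.28 0.06 1.91]
0.75 0.09 [3.48 0.06 2.24]
0.65 0.03 [3.65 0.06 2.59]
0.55 0.0 [3.77 0.06 2.95]
0.45 0.0 [3.85 0.06 3.32]
0.35 0.0 [3.89 0.06 3.7 ]
0.25 0.0 [3.89 0.07 4.08]
0.15 0.0 [3.85 0.07 4.46]
0.05 0.0 [3.77 0.07 4.83]
0.0 0.0 [3.72 0.07 5.02]
```

View pics/s3.png

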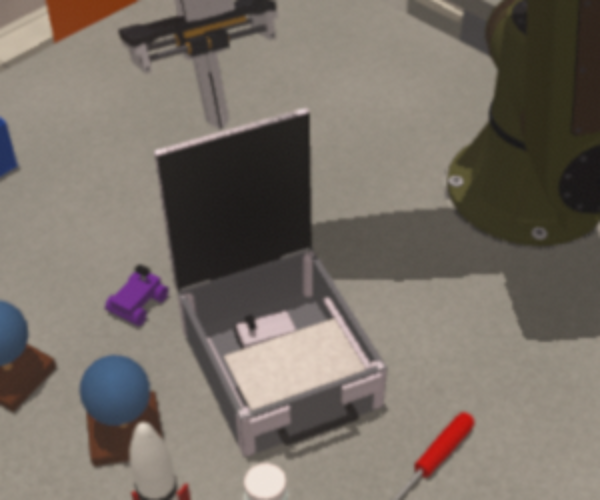

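The gripper is behind the lid's outer face, with the fingers at (210,100) in the crop and the flap flat. Now I push along the lid's arc.

move_arm(
  targets=[
    [-1,0.3,0.05,0.1,0,0,0],
    [-1,0.6,0.05,0.2,0,0,0],
    [-1,0.8,0.05,0.25,0,0,0],
    [-1,1.0,0.05,0.28,0,0,0],
    [-1,1.18,0.05,0.32,0,0,0],
    [-1,1.36,0.05,0.39,0,0,0],
    [-1,1.53,0.05,0.46,0,0,0],
    [-1,1.7,0.05,0.54,0,0,0],
    [-1,1.87,0.05,0.63,0,0,0],
    [-1,2.03,0.05,0.73,0,0,0],
    [-1,2.19,0.05,0.83,0,0,0],
    [-1,2.19,0.05,0.83,0,0,0],
  ],
)

```text
time_s: 10.1
ee_pos: [0.4865, -0.0788, 0.2767]
eef_rot: [-3.141, -0.35, 1.212]
force: [0.4, 0.1, 0.7]
grip_width: 0.0001
grip_force: 0.0
```

```bash
cat > wp.py <<'E'
from h import *
o=ctrl.get_obs();c=loc(o['ee_pos'])
im,d=ctrl.camera('scene');q=loc(cloud('scene',d))
L=q[(np.abs(q[...,0])<.08)&(q[...,1]<.1)&(q[...,1]>-.14)&(q[...,2]>.1)&(q[...,2]<.3)]
print(c,o['force'],o['qpos'],len(L),'inner y(z)',np.polyfit(L[:,2],L[:,1],1))
R0=R.from_euler('xyz',o['eef_rot']).as_matrix();ca,sa=np.cos(PA),np.sin(PA)
C=np.array([[ca,-sa,0],[sa,ca,0],[0,0,1]])
z0=C.T@R0[:,2];t0=np.arctan2(z0[1],-z0[2]);print('tau',t0)
for th in np.r_[np.arange(1.35,-.01,-.1),0]:
    tau=.35*np.clip((th-.6)/.6,0,1);r=.19
    p=np.array([0,-.11+r*np.cos(th)-.01*np.sin(th),.08+r*np.sin(th)+.01*np.cos(th)])
    z=np.array([0,np.sin(tau),-np.cos(tau)]);x=np.array([0,np.cos(tau),np.sin(tau)])
    t=p-.014*z-.008*x
    print(round(th,2),round(tau-t0,2),np.round(R0.T@C@(t-c)/.05,2))
E
python3 wp.py
```

```text
[ 0.00061519 -0.07112325  0.27666405] [0.41558871 0.11493275 0.66690819] [-0.41602024  0.11905103  1.64178976  0.35441531  1.4127668  -0.11909262] 2690 inner y(z) [ 0.31245512 -0.13359652]
tau 0.35045307938930376
1.35 -0.0 [-0.35 -0.01 -0.16]
1.25 -0.0 [-0.03 -0.01  0.05]
1.15 -0.03 [ 0.27 -0.01  0.28]
1.05 -0.09 [ 0.56 -0.01  0.53]
0.95 -0.15 [ 0.83 -0.01  0.82]
0.85 -0.2 [ 1.06 -0.01  1.12]
0.75 -0.26 [ 1.26 -0.01  1.45]
0.65 -0.32 [ 1.43 -0.01  1.8 ]
0.55 -0.35 [ 1.55 -0.01  2.16]
0.45 -0.35 [ 1.63 -0.01  2.53]
0.35 -0.35 [ 1.67 -0.01  2.91]
0.25 -0.35 [ 1.67 -0.01  3.29]
0.15 -0.35 [ 1.63 -0.01  3.67]
0.05 -0.35 [ 1.55 -0.01  4.04]
0.0 -0.35 [ 1.5  -0.01  4.23]
```

move_arm(
  targets=[
    [-1,0.12,0,0.16,0,-0.02,0],
    [-1,0.27,0,0.28,0,-0.03,0],
    [-1,0.42,0,0.4,0,-0.06,0],
    [-1,0.56,0,0.53,0,-0.09,0],
    [-1,0.7,0,0.67,0,-0.12,0],
    [-1,0.83,0,0.82,0,-0.15,0],
    [-1,0.95,0,0.97,0,-0.18,0],
    [-1,1.06,0,1.12,0,-0.2,0],
    [-1,1.16,0,1.28,0,-0.23,0],
    [-1,1.26,0,1.45,0,-0.26,0],
    [-1,1.35,0,1.62,0,-0.29,0],
    [-1,1.43,0,1.8,0,-0.32,0],
  ],
)

```text
time_s: 11.35
ee_pos: [0.5211, 0.0126, 0.2165]
eef_rot: [3.141, -0.029, 1.211]
force: [-0.5, -1.6, -0.6]
grip_width: 0.0002
grip_force: 0.6
```

```bash
python3 wp.py; python3 - <<'E'
from h import *
im,d=ctrl.camera('scene');cv2.imwrite('pics/s4.png',cv2.resize(im[20:270,130:430,::-1],None,fx=2,fy=2))
E
```

```text
[0.00078129 0.02652971 0.21653352] [-0.45189078 -1.58772231 -0.61693096] [-0.05960305  0.23222964  1.61372872  0.02829779  1.28707972  0.29231191] 1586 inner y(z) [ 0.94105543 -0.16922931]
tau 0.028512514508931917
1.35 0.32 [-2.3  -0.02 -1.3 ]
1.25 0.32 [-1.93 -0.02 -1.2 ]
1.15 0.29 [-1.57 -0.02 -1.08]
1.05 0.23 [-1.21 -0.02 -0.93]
0.95 0.18 [-0.88 -0.02 -0.74]
0.85 0.12 [-0.56 -0.02 -0.53]
0.75 0.06 [-0.26 -0.02 -0.28]
0.65 0.0 [ 0.01 -0.02 -0.  ]
0.55 -0.03 [ 0.24 -0.02  0.3 ]
0.45 -0.03 [ 0.43 -0.02  0.63]
0.35 -0.03 [ 0.58 -0.02  0.98]
0.25 -0.03 [ 0.7  -0.02  1.34]
0.15 -0.03 [ 0.79 -0.02  1.71]
0.05 -0.03 [ 0.84 -0.02  2.09]
0.0 -0.03 [ 0.84 -0.02  2.28]
```

View pics/s4.png

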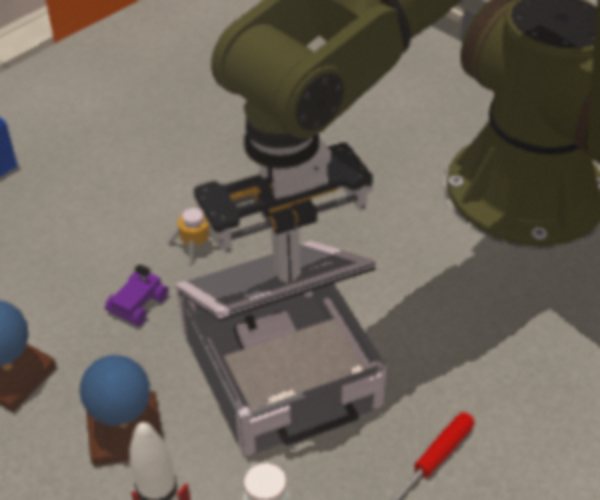

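The lid is about half shut, pressed on its outer face at (290,260) in the crop, and the flap is still flat. I continue down.

move_arm(
  targets=[
    [-1,0.13,0,0.15,0,-0.01,0],
    [-1,0.24,0,0.3,0,-0.03,0],
    [-1,0.34,0,0.46,0,-0.03,0],
    [-1,0.43,0,0.63,0,-0.03,0],
    [-1,0.51,0,0.8,0,-0.03,0],
    [-1,0.58,0,0.98,0,-0.03,0],
    [-1,0.64,0,1.16,0,-0.03,0],
    [-1,0.7,0,1.34,0,-0.03,0],
    [-1,0.75,0,1.53,0,-0.03,0],
    [-1,0.79,0,1.71,0,-0.03,0],
    [-1,0.82,0,1.9,0,-0.03,0],
    [-1,0.84,0,2.05,0,-0.03,0],
  ],
)

```text
time_s: 12.65
ee_pos: [0.5367, 0.0541, 0.1149]
eef_rot: [-3.141, 0.0, 1.211]
force: [-0.8, -0.2, 0.9]
grip_width: 0.0004
grip_force: 0.4
```

move_arm(
  targets=[
    [-1,0,0,0.08,0,0,0],
    [-1,0,0,0.15,0,0,0],
    [-1,0,0,0.2,0,0,0],
    [-1,0,0,0.23,0,0,0],
    [-1,0,0,0.25,0,0,0],
    [-1,0,0,0.25,0,0,0],
  ],
)

```text
time_s: 13.25
ee_pos: [0.5369, 0.054, 0.1042]
eef_rot: [3.141, -0.0, 1.211]
force: [-4.5, 0.3, 7.9]
grip_width: 0.0004
grip_force: 4.4
```

move_arm(
  targets=[
    [-1,0,0,0.02,0,0,0],
    [-1,0,0,0.04,0,0,0],
    [-1,0,0,0.04,0,0,0],
  ],
)

```text
time_s: 13.55
ee_pos: [0.5371, 0.0539, 0.1039]
eef_rot: [3.14, -0.001, 1.211]
force: [-13.1, -0.5, 29.4]
grip_width: 0.0007
grip_force: 14.4
```

move_arm(
  targets=[
    [-1,0,0,-0.3,0,0,0],
    [-1,0,0,-1.1,0,0,0],
    [-1,0,0,-2.0,0,0,0],
    [-1,0,0,-2.9,0,0,0],
    [-1,0,0,-3.8,0,0,0],
    [-1,0,0,-4.7,0,0,0],
    [-1,0,0,-5.6,0,0,0],
    [-1,0,0,-6.0,0,0,0],
    [-1,0,0,-6.0,0,0,0],
  ],
)

```text
time_s: 14.45
ee_pos: [0.5371, 0.0539, 0.4043]
eef_rot: [3.137, -0.002, 1.211]
force: [0.3, -0.2, -0.2]
grip_width: 0.0009
grip_force: 0.0
```

```bash
python3 - <<'E'
from h import *
im,d=ctrl.camera('scene');q=loc(cloud('scene',d))
L=q[(np.abs(q[...,0])<.08)&(np.abs(q[...,1])<.1)&(q[...,2]>.05)&(q[...,2]<.15)]
k=np.polyfit(L[:,1],L[:,2],1);print(len(L),k,np.polyval(k,[-.1,.1]),ctrl.get_obs()['force'])
cv2.imwrite('pics/s5.png',cv2.resize(im[20:310,130:430,::-1],None,fx=2,fy=2))
E
```

```text
3969 [0.00018348 0.0897445 ] [0.08972615 0.08976284] [-0.20356563 -0.25644171  0.06625467]
```

View pics/s5.png

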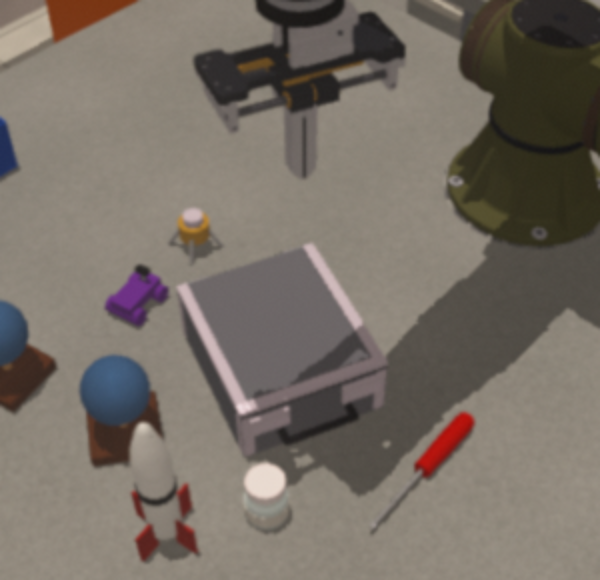

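The lid is level at 89.7 mm from hinge to free edge, so it is fully shut. Everything else stands where it was and the robot is clear.

```bash
python3 -c "
from station import ctrl
print(ctrl.hand_in())"
```

```text
the job is handed in; nothing more can be done
None
```

I pushed the flap down flat first (measured 66.5 mm), then swung the lid over and pressed it fully shut (level at 89.7 mm); the other things look undisturbed in the last picture, and I handed the job in with the arm clear at about 14.5 s.

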